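Cover the jar on the sill and weigh the cover down

ROBOT

A 7-joint arm with a two-finger parallel gripper is mounted at the origin on the work surface. World frame = base frame: x ahead of the robot, y to its left, z up, the work surface at z = 0. Lengths are in mm, angles in degrees, forces in N, time in s.
With the tool pointing down it reaches from about 425 to 1025 mm from the base axis. Payload 3.6 kg.
Tool frame: the origin (TCP) lies at the very end of the fingers, on their centre line; the grasp point (between the pads) lies 19 mm behind it; z points along the fingers, y is the direction in which the jaws open and shut (so a half turn about z gives the same grasp; the last joint's range is limited). The gripper opens to 85 mm and grips with 20 to 120 N. Pads are 22 mm wide; open, the fingers measure 114 mm over their backs; the gripper's body (76 mm by 85 mm) begins 54 mm behind the grasp point. The pads swing forward as they close: fully open they stand 13 mm farther back than shut.
Start: joints at [58.814, 33.873, 2.773, 92.16, -1.908, 54.013, -1.931], TCP at [315.874, -652.574, 231.302] pointing down, gripper open.
Joint ranges: [-153.93, 153.93], [-27.13, 128.08], [-72.61, 78.16], [10.71, 143.7], [-87.88, 267.88], [4.46, 118.87], [-176.78, 176.78]. Speed limits (degrees/s): [147.25, 147.25, 180, 180, 180, 180, 180].

INTERFACE

Orientations are given as a 3x3 rotation matrix whose columns are the frame's x, y, z axes.
In Python, from plant import bot gives the robot as it stands.
- The arm moves only by the shell command python3 -m inch 'ROWS' [FORCE]. ROWS is a JSON object of lists of equal length, an entry for each row: "fingers": the closure in counts, from 0 (fully open) to 255 (shut); "offset": the shift along the tool's x, y, z in m, a list of three; "dr": the turn, a rotation vector about the tool's x, y, z in rad, a list of three. In form: {"fingers": [fingers, ...], "offset": [[dx, dy, dz], ...], "dr": [[wx, wy, wz], ...]}. A call has 1 to 12 rows; each row shifts and turns the commanded pose from where the row before left it, along the tool's axes as they then stand; what a row does not reach is not made up. A row lasts 1/12 s, in which the tool goes at most 41.7 mm and 7.16 degrees, less where a joint would pass 70% of its speed; a pose out of reach is approached as far as the arm can. A call is refused whole if a number of a shift passes 0.0417 or a number of a turn 0.125, either way. A call with a gripper value outside its range is refused whole. The fingers move at their own pace and stop on an object; FORCE is the grip in N (left out, the last holds). Time passes only in rows, so rows that do not move let the fingers close. It gives the time, the measured TCP pose, the force and the opening at its end, in the units of the state.
- bot.get_state(): the state, without advancing time (a new reading comes with each control period).
- bot.camera(name): name is "scene" or "side" or "wrist"; returns the picture (480x640x3 uint8, red, green, blue); there is no depth.
- bot.camera_model(name): a dict with "fx", "fy", "cx", "cy" (pixels), "k1" (the pictures are not rectified: a ray, as slopes to the right and down, at radius r is drawn at 1 + k1 r^2 times it, then the intrinsics apply), "rvec" (rotation vector, rad) and "tvec" (3), from world to camera coordinates, as OpenCV has them; the wrist camera has in their place "T_tool_cam" (4x4, takes a point from camera to tool coordinates, whose origin is the TCP and whose axes are the flange's). Camera axes: x right, y down, z forward; pixel columns grow to the right and rows downward; lengths in mm; the calibration is good to about 2 mm. A picture is of the moment at which its call begins: read the wrist's pose just before it. camera_model takes no time and is no camera call.
- bot.finish_job(): hands the job in, once; it reports no verdict.
The state is a dict: "t": time; "joint_pos": joint angles; "joint_velocities": joint speeds; "effort": joint torques, N m; "tool_pos": TCP position; "orientation": TCP orientation; "contact_force": force on the tool from outside, world axes, zero at the start; "wrist_torque": the same for the moment, N m; "width": finger opening in mm.
Only numpy, scipy, OpenCV 4.12 (cv2) and the standard library are available. Lean on these libraries where they do the work, as an engineer would, in place of code of your own. Each camera call takes 0.05 s, during which the arm holds its last target. There are 200 camera calls.

TASK

Slide the thin slate out over the front edge of the sill until its tongue overhangs, then pinch the overhanging tongue, pick the slate up and lay it flat over the open glass jar so that the mouth is completely covered. Then weigh it down against the wind: find by lifting which of the two identical closed tins is the full, heavy one and set it gently upright on the slate, in the middle over the jar, and leave the light tin standing upright on the sill. Do not tip the jar or the tins, and do not disturb the rosemary pot, the measuring cup or the pruner.

Things in the scene. Friction and masses are not known exactly. Their poses are not given: they have to be found in the camera images.
- sill_edge (a point): Smooth whitewashed plaster windowsill, a fixed slab 370 mm deep, 1600 mm long, its top 80 mm above the work surface; the front edge faces the robot, with only the bare work surface below and in front of it. The point lies on the top front edge, mid-length; x points into the sill, away from the robot, y along the edge, z up.
- slate_center (a point): Thin dark slate, 3 mm thick, 90 g, lying loose on the sill: a square body 104 x 104 mm (wider than a gripper opens) with a tongue 70 mm long, 34 mm wide in the middle of one side. The point is the centre of the square, half-way through the thickness; tongue along its -x, z up. Centre of mass 16 mm from the point towards the tongue. Pressed with 5 to 10 N from above and dragged, it slides with the fingertips.
- slate_tongue_tip (a point): The middle of the free end of the slate's tongue, 122 mm from the slate's centre, half-way through the thickness; same axes as the slate's centre.
- jar_mouth (a point): Open glass jar, loose, 350 g, outside diameter 76 mm, 90 mm tall, wall 4 mm (mouth 68 mm wide), standing on the sill. The point is the centre of the mouth, level with the rim; z is up.
- tin_a_center (a point): One of two identical closed square tins, yellow with green band and steel lid, 54 x 54 x 64 mm, loose on the sill. One of them (either) is full, 0.4 to 0.55 kg, the other nearly empty, about 0.13 kg; the contents can shift a few mm. The point is the tin's centre, 32 mm above its underside; x and y square to its sides, z up.
- tin_b_center (a point): The other tin, identical in looks; point and axes as for the first.
- rosemary: Terracotta pot with a rosemary bush, pot 112 mm across and 100 mm tall, bush to about 180 mm; a bystander at the back of the sill. Origin at the centre of its underside.
- cup: Stainless measuring cup, 72 mm across, 50 mm tall, flat handle 80 mm long along its +y; a bystander. Origin at the centre of its underside.
- pruner: Bypass pruner lying flat, about 175 mm long, red handles towards its -x; a bystander. Origin at its pivot, on the underside.
Not all that is in view belongs to the job. Of the things that look like the part that bears slate_center, the larger one is meant.

How it is judged (in metres and radians):
On the way, in this order (a step that is already met when the one before it is completed fails the run):
1. the slate lies flat on the sill with its tongue overhanging the front edge by at least 25 mm (x of slate_tongue_tip in the frame of sill_edge below -0.025 m and x of slate_center in the frame of sill_edge above 0 m and z of slate_center in the frame of sill_edge between -0.003 and 0.006 m and angle between slate_center's own z axis and vertical below 0.06 rad), for 0.2 s.
2. the slate lies flat on the jar, covering the whole mouth, let go of, with no tin on it yet (horizontal distance between slate_center and jar_mouth below 0.017 m and z of slate_center in the frame of jar_mouth between -0.004 and 0.008 m and angle between each of slate_center, jar_mouth's own z axis and vertical below 0.1 rad and z of jar_mouth in the frame of sill_edge below 0.097 m and x of jar_mouth in the frame of sill_edge above 0 m and contact force between each of the fingers, tin_a, tin_b and slate below 0.05 N), for 0.2 s.
At the end, for the whole second after the job is handed in: Jar upright on the sill (0.1 rad); slate flat on its rim (0.1 rad), body centred within 17 mm of the mouth; heavy tin upright (0.12 rad) on the slate, bearing on it with over 2.5 N, within 30 mm of the jar's axis; light tin upright on the sill; all at rest (horizontal distance between slate_center and jar_mouth below 0.017 m and z of slate_center in the frame of jar_mouth between -0.004 and 0.008 m and angle between each of slate_center, jar_mouth's own z axis and vertical below 0.1 rad and z of jar_mouth in the frame of sill_edge below 0.097 m and x of jar_mouth in the frame of sill_edge above 0 m and linear speed of each of slate, jar below 0.02 m/s and ((contact force between tin_a and slate above 2.5 N and horizontal distance between tin_a_center and jar_mouth below 0.03 m and angle between each of tin_a_center, tin_b_center's own z axis and vertical below 0.12 rad and linear speed of each of tin_a, tin_b below 0.02 m/s and z of tin_b_center in the frame of sill_edge between 0.026 and 0.04 m and x of tin_b_center in the frame of sill_edge above 0 m) or (contact force between tin_b and slate above 2.5 N and horizontal distance between tin_b_center and jar_mouth below 0.03 m and angle between each of tin_b_center, tin_a_center's own z axis and vertical below 0.12 rad and linear speed of each of tin_b, tin_a below 0.02 m/s and z of tin_a_center in the frame of sill_edge between 0.026 and 0.04 m and x of tin_a_center in the frame of sill_edge above 0 m))); the robot touches nothing.
It fails at once if the jar is tipped (more than 0.3 rad) (angle between jar_mouth's own z axis and vertical above 0.3 rad).
It fails at once if a tin is tipped (more than 0.6 rad) (angle between any of tin_a_center, tin_b_center's own z axis and vertical above 0.6 rad).
It fails at once if a tin is dropped or slammed onto the slate (still faster than 0.25 m/s within 6 mm above it) instead of set down gently ((horizontal distance between tin_a_center and slate_center below 0.07 m and z of tin_a_center in the frame of slate_center between 0.028 and 0.0395 m and linear speed of tin_a above 0.25 m/s) or (horizontal distance between tin_b_center and slate_center below 0.07 m and z of tin_b_center in the frame of slate_center between 0.028 and 0.0395 m and linear speed of tin_b above 0.25 m/s)).
It fails at once if the rosemary pot, measuring cup or pruner is moved by more than 30 mm (distance of any of rosemary, cup, pruner from where it was at the start of the episode above 0.03 m).
It also fails if it takes over 72 s, if anything falls off the work surface, if the arm or the gripper's body presses on something with over 40 N, if the wrist force passes 120 N, or if a joint passes its speed limit or range.

## Working session

There is one attempt and no reset: what is moved stays moved. The work goes in short steps, Python scripts to look and compute and a shell command to move; the robot and the scene stay as the last step left them, time stands still between calls to the robot, and variables do not carry over. Pictures are saved under pics/ and viewed, about 8 in all and at most 12, crops included, and the job is handed in when it is done.

```bash
ls; mkdir -p pics
python3 - <<'E'
from plant import bot
import cv2
print(bot.get_state())
for n in ("scene","side","wrist"):
    print(n,bot.camera_model(n))
a=bot.camera("scene");b=bot.camera("side")
cv2.imwrite("pics/scene0.png",a[:,:,::-1]);cv2.imwrite("pics/side0.png",b[:,:,::-1])
E
```

```text
pics
{'t': 0.0, 'joint_pos': array([58.81443058, 33.92440886,  2.76748088, 92.23790218, -1.9077705 ,
       54.0115574 , -1.93146   ]), 'joint_velocities': array([-0.05754644, -0.04971562, -0.06274704, -0.08836187, -0.01304187,
        0.02776814, -0.06741599]), 'effort': array([ 7.79501061e-04, -5.48686767e+01,  1.54751837e+00, -1.98121691e+01,
        9.54230694e-03,  8.75260594e-03,  1.35966187e-05]), 'tool_pos': array([ 315.50546053, -651.81994037,  230.14781391]), 'orientation': array([[ 9.00072400e-01,  4.35739022e-01, -1.08585637e-03],
       [ 4.35740356e-01, -9.00070302e-01,  1.94759031e-03],
       [-1.28705977e-04, -2.22612373e-03, -9.99997514e-01]]), 'contact_force': array([-0.07276681,  0.80055785, -1.00963517]), 'wrist_torque': array([ 0.03419684,  0.04750346, -0.02248471]), 'width': 85.57826244344345}
scene {'fx': 529.7435337563758, 'fy': 529.7435337563758, 'cx': 320.26978031303616, 'cy': 241.4284040440885, 'k1': -0.1358712108316231, 'rvec': array([ 2.02490533,  1.23312689, -0.51695916]), 'tvec': array([-323.22129875, -252.98778208, 1517.83205309])}
side {'fx': 530.7839272448666, 'fy': 530.7839272448666, 'cx': 318.5849490427803, 'cy': 242.10548241305742, 'k1': -0.15247340516948182, 'rvec': array([ 0.94982873, -2.52662516,  1.01491025]), 'tvec': array([476.5812536 , 375.22053143, 932.44902927])}
wrist {'fx': 387.8584335161109, 'fy': 387.8584335161109, 'cx': 325.95817400102555, 'cy': 244.177295048749, 'k1': -0.051950955941245915, 'T_tool_cam': array([[-6.91499903e-05, -9.47511059e-01, -3.19722986e-01,
         8.18621353e+01],
       [ 9.99999998e-01, -6.33096116e-05, -2.86605386e-05,
        -6.00631987e-01],
       [ 6.91463930e-06, -3.19722987e-01,  9.47511061e-01,
        -1.43104646e+02],
       [ 0.00000000e+00,  0.00000000e+00,  0.00000000e+00,
         1.00000000e+00]])}
```

View pics/scene0.png

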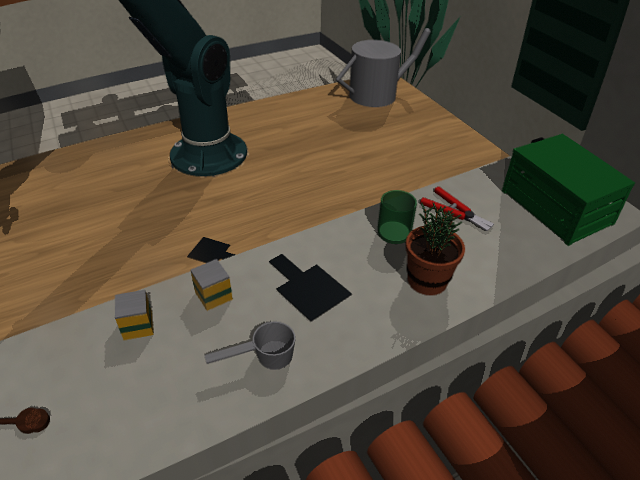

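View pics/side0.png

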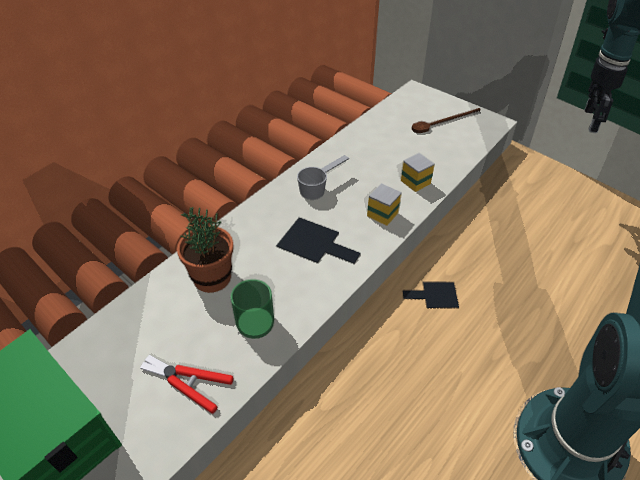

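Scene: the slate is at about (312,290) with its tongue tip at (276,260). The jar is at (397,215) and the tins are at (135,315) and (211,285). The small dark slate at (208,249) is a decoy on the table. In the side view the slate is at (310,240), the jar rim near (253,292) and the tins at (384,200) and (417,170).

```bash
cat > h.py <<'E'
import numpy as np, cv2
from plant import bot
def pose(n, st=None):
    m=bot.camera_model(n)
    if n=="wrist":
        T=np.eye(4);T[:3,:3]=st["orientation"];T[:3,3]=st["tool_pos"]
        T=T@m["T_tool_cam"]; return m,T[:3,:3],T[:3,3]
    R=cv2.Rodrigues(m["rvec"])[0].T
    return m,R,-R@np.array(m["tvec"])
def rays(n,px,st=None):
    m,R,c=pose(n,st)
    K=np.array([[m["fx"],0,m["cx"]],[0,m["fy"],m["cy"]],[0,0,1]])
    u=cv2.undistortPoints(np.array(px,float).reshape(-1,1,2),K,np.array([m["k1"],0,0,0,0.]))[:,0]
    return c,np.c_[u,np.ones(len(u))]@R.T
def onz(n,px,z,st=None):
    c,d=rays(n,px,st); z=np.broadcast_to(z,(len(d),))
    return c+d*((z-c[2])/d[:,2])[:,None]
def slate(rgb,n,box,st=None,z=83,thr=60):
    x0,y0,x1,y1=box
    m=np.zeros(rgb.shape[:2],np.uint8)
    m[y0:y1,x0:x1]=(rgb[y0:y1,x0:x1].max(2)<thr)*255
    m=cv2.morphologyEx(m,cv2.MORPH_OPEN,np.ones((3,3)))
    c=max(cv2.findContours(m,0,2)[0],key=cv2.contourArea)
    return onz(n,c[:,0,:],z,st)[:,:2], cv2.contourArea(c)
def slatefit(P):
    # contour in world xy -> raster at 0.5mm, body by opening, tongue = farthest
    o=P.min(0)-20; im=np.zeros((600,600),np.uint8)
    cv2.fillPoly(im,[((P-o)*2).astype(np.int32)],255)
    b=cv2.morphologyEx(im,cv2.MORPH_OPEN,cv2.getStructuringElement(2,(101,101)))
    c=max(cv2.findContours(b,0,2)[0],key=cv2.contourArea)
    r=cv2.minAreaRect(c); ctr=np.array(r[0])/2+o
    t=im&~cv2.dilate(b,np.ones((9,9)))
    t=max(cv2.findContours(t,0,2)[0],key=cv2.contourArea); M=cv2.moments(t)
    tc=np.array([M['m10'],M['m01']])/M['m00']/2+o
    d=tc-ctr; u=d/np.linalg.norm(d)
    return ctr,np.array(r[1])/2,u,np.degrees(np.arctan2(u[1],u[0])),ctr+122*u,((P-ctr)@u).max()
E
python3 - <<'E'
from h import *
np.set_printoptions(precision=1,suppress=True)
a=cv2.imread("pics/scene0.png")[:,:,::-1];b=cv2.imread("pics/side0.png")[:,:,::-1]
for n,im,bx in(("scene",a,(262,248,356,325)),("side",b,(270,210,366,270))):
    P,ar=slate(im,n,bx); print(n,ar,*slatefit(P))
print("edge",onz("side",[(514,124),(172,478)],80))
print("edge sc",onz("scene",[(60,317),(330,232)],80))
print("jar",onz("side",[(253,292)],170),onz("side",[(257,322)],86),onz("scene",[(398,201)],170))
print("tins lid side",onz("side",[(385,195),(418,163)],144), onz("scene",[(134,306),(210,275)],144))
print("cup",onz("side",[(312,178)],130),"pot",onz("side",[(205,250)],180),"pruner",onz("side",[(170,371),(234,379),(216,411),(142,357)],85))
E
```

```text
scene 2562.0 [670.8  -9.4] [112.7 104.5] [-1.  -0.2] -166.92168421816132 [552. -37.] 119.07570497864147
side 1815.5 [668.4  -8.1] [108.7 100.8] [-1.  -0.2] -166.57809882557817 [549.7 -36.4] 117.61976611100286
edge [[ 533.3 -758.6   80. ]
 [ 481.2  532.2   80. ]]
edge sc [[ 519.1 -466.8   80. ]
 [ 534.5  105.3   80. ]]
jar [[599.8 220.7 170. ]] [[594.1 225.7  86. ]] [[600.2 227.2 170. ]]
tins lid side [[ 593.  -181.3  144. ]
 [ 602.3 -330.3  144. ]] [[ 615.3 -330.4  144. ]
 [ 603.3 -185.4  144. ]]
cup [[ 767.1 -129.8  130. ]] pot [[738.  215.6 180. ]] pruner [[635.5 408.3  85. ]
 [536.8 340.3  85. ]
 [514.3 404.2  85. ]
 [698.1 425.6  85. ]]
```

```bash
python3 -m inch '{"fingers":[255,255,255,255],"offset":[[0,0,0],[0,0,0],[0,0,0],[0,0,0]],"dr":[[0,0,0.112],[0,0,0.113],[0,0,0.113],[0,0,0.112]]}' 40
python3 -m inch '{"fingers":[255,255,255,255,255,255,255,255,255,255],"offset":[[0.018,-0.035,0],[0.018,-0.035,0],[0.018,-0.035,0],[0.018,-0.035,0],[0.018,-0.035,0],[0.018,-0.035,0],[0.018,-0.035,0],[0.018,-0.035,0],[0.018,-0.035,0],[0.018,-0.035,0]],"dr":[[0,0,0],[0,0,0],[0,0,0],[0,0,0],[0,0,0],[0,0,0],[0,0,0],[0,0,0],[0,0,0],[0,0,0]]}'
python3 -m inch '{"fingers":[255,255,255,255,255,255,255,255,255,255],"offset":[[0.018,-0.035,0],[0.018,-0.035,0],[0.018,-0.035,0],[0.018,-0.035,0],[0.018,-0.035,0],[0.018,-0.035,0],[0.018,-0.035,0],[0.018,-0.035,0],[0,0,0],[0,0,0]],"dr":[[0,0,0],[0,0,0],[0,0,0],[0,0,0],[0,0,0],[0,0,0],[0,0,0],[0,0,0],[0,0,0],[0,0,0]]}'
```

```text
t: 0.43
tool_pos: [315.7, -652.1, 230.6]
orientation: [[1.0, -0.005, -0.001], [-0.005, -1.0, 0.001], [-0.001, -0.001, -1.0]]
contact_force: [0.0, 0.1, 0.3]
width: 38.9
t: 1.27
tool_pos: [495.9, -300.4, 231.0]
orientation: [[1.0, 0.001, -0.001], [0.001, -1.0, 0.0], [-0.001, -0.0, -1.0]]
contact_force: [0.9, -0.3, 0.1]
width: 0.2
t: 2.1
tool_pos: [640.1, -17.8, 230.6]
orientation: [[1.0, 0.008, -0.001], [0.008, -1.0, 0.002], [-0.0, -0.002, -1.0]]
contact_force: [-1.0, -1.0, 0.2]
width: 0.0
```

Run:
```python
from h import *
np.set_printoptions(precision=1,suppress=True)
st=bot.get_state();a=bot.camera("wrist");np.save("w1.npy",a);print(st["tool_pos"],st["orientation"])
cv2.imwrite("pics/w1.png",a[:,:,::-1])
```

```text
[640.1 -17.8 230.6] [[ 1.  0. -0.]
 [ 0. -1.  0.]
 [-0. -0. -1.]]
```

View pics/w1.png

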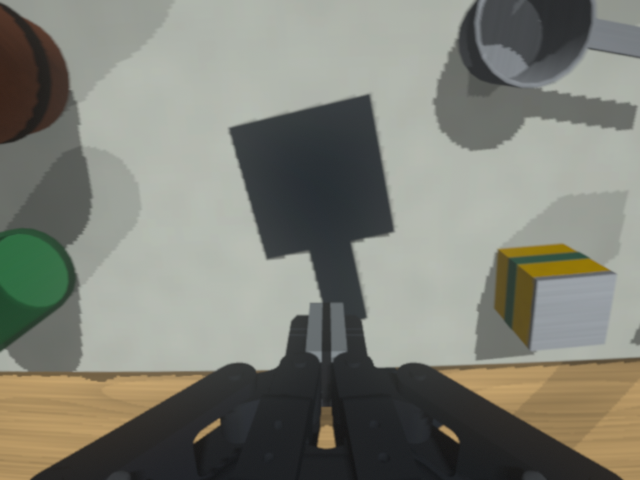

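Wrist view: the slate body corners are at (231,129), (370,95), (393,232) and (268,258), and its tongue runs down to about (360,316) behind the fingertips. The sill edge runs from (0,374) to (640,360). One tin's lid is at about (572,312).

Run:
```python
from h import *
np.set_printoptions(precision=1,suppress=True)
st=bot.get_state()
C=onz("wrist",[(231,129),(370,95),(393,231),(268,258)],83,st);print(C,C.mean(0))
print(np.linalg.norm(np.diff(C,axis=0),axis=1))
print("tongue end",onz("wrist",[(366,317),(352,242),(311,252)],83,st))
print("edge",onz("wrist",[(5,374),(205,372),(630,360)],80,st))
T=onz("wrist",[(537,278),(614,272),(608,347),(528,349)],144,st);print("tin",T,T.mean(0))
```

```text
[[710.3  48.3  83. ]
 [733.7 -51.4  83. ]
 [633.6 -73.2  83. ]
 [610.6  25.7  83. ]] [672.  -12.6  83. ]
[102.4 102.5 101.5]
tongue end [[557.5 -54.9  83. ]
 [624.4 -41.3  83. ]
 [615.9  -8.8  83. ]]
edge [[ 490.2  283.7   80. ]
 [ 498.2   89.    80. ]
 [ 508.6 -304.1   80. ]]
tin [[ 620.2 -159.   144. ]
 [ 624.4 -211.3  144. ]
 [ 566.4 -222.   144. ]
 [ 565.9 -162.9  144. ]] [ 594.2 -188.8  144. ]
```

```bash
python3 -m inch '{"fingers":[255,255,255,255,255,255,255,255],"offset":[[0.016,0,0.02],[0,0,0.03],[0,0,0.03],[0,0,0.03],[0,0,0.02],[0,0,0.01],[0,0,0.002],[0,0,0]],"dr":[[0,0,0],[0,0,0],[0,0,0],[0,0,0],[0,0,0],[0,0,0],[0,0,0],[0,0,0]]}'
python3 -m inch '{"fingers":[255,255,255],"offset":[[0,0,0.002],[0,0,0.002],[0,0,0]],"dr":[[0,0,0],[0,0,0],[0,0,0]]}'
python3 -m inch '{"fingers":[255,255],"offset":[[0,0,0.001],[0,0,0]],"dr":[[0,0,0],[0,0,0]]}'
```

```text
t: 2.82
tool_pos: [655.0, -23.8, 89.2]
orientation: [[1.0, -0.001, -0.001], [-0.001, -1.0, -0.001], [-0.001, 0.001, -1.0]]
contact_force: [0.2, 0.3, 1.0]
width: -0.1
t: 3.07
tool_pos: [656.1, -22.4, 86.4]
orientation: [[1.0, 0.001, 0.002], [0.001, -1.0, 0.0], [0.002, -0.0, -1.0]]
contact_force: [0.4, 0.3, 0.4]
width: 0.0
t: 3.23
tool_pos: [655.7, -22.2, 84.9]
orientation: [[1.0, 0.001, 0.001], [0.001, -1.0, 0.0], [0.001, -0.0, -1.0]]
contact_force: [-0.3, -0.2, 0.1]
width: -0.2
```

```bash
python3 -m inch '{"fingers":[255,255],"offset":[[0,-0.004,0.001],[0,0,0]],"dr":[[0,0,0],[0,0,0]]}'
python3 -m inch '{"fingers":[255,255],"offset":[[0,0,0.001],[0,0,0]],"dr":[[0,0,0],[0,0,0]]}'
python3 -m inch '{"fingers":[255,255],"offset":[[0,0,0.001],[0,0,0]],"dr":[[0,0,0],[0,0,0]]}'
```

```text
t: 3.4
tool_pos: [655.4, -17.0, 83.3]
orientation: [[1.0, 0.002, 0.0], [0.002, -1.0, 0.001], [0.0, -0.001, -1.0]]
contact_force: [0.7, -0.2, 0.9]
width: 0.1
t: 3.57
tool_pos: [655.4, -17.2, 83.2]
orientation: [[1.0, 0.002, -0.0], [0.002, -1.0, 0.001], [-0.0, -0.001, -1.0]]
contact_force: [-1.8, 1.6, 6.0]
width: 0.0
t: 3.73
tool_pos: [655.4, -17.2, 83.1]
orientation: [[1.0, 0.001, -0.0], [0.001, -1.0, 0.001], [-0.0, -0.001, -1.0]]
contact_force: [-3.3, 1.5, 12.1]
width: -0.2
```

```bash
python3 -m inch '{"fingers":[255,255,255,255,255,255,255],"offset":[[0,0,-0.0005],[-0.003,0,0],[-0.006,0,0],[-0.007,0,0],[-0.007,0,0],[-0.007,0,0],[0,0,0]],"dr":[[0,0,0],[0,0,0],[0,0,0],[0,0,0],[0,0,0],[0,0,0],[0,0,0]]}'
python3 - <<'E'
from h import *
st=bot.get_state();a=bot.camera("side");print(st["contact_force"],st["tool_pos"])
cv2.imwrite("pics/side1.png",a[:,:,::-1])
b=cv2.imread("pics/side0.png")[:,:,::-1].astype(int)
P,ar=slate(a,"side",(270,210,390,290));print(ar,((P-[668.4,-8.1])@[-.973,-.232]).max())
E
```

```text
t: 4.32
tool_pos: [625.9, -18.6, 83.1]
orientation: [[1.0, 0.0, 0.003], [0.0, -1.0, -0.0], [0.003, 0.0, -1.0]]
contact_force: [0.2, -0.6, 9.1]
width: -0.3
[ 0.24572255 -0.55743414  9.09133029] [625.92793045 -18.5981017   83.14003613]
2348.5 146.43776535097018
```

It moves with the fingers: the tip has gone 29 mm for 30 mm of travel. Continuing.

```bash
python3 -m inch '{"fingers":[255,255,255,255,255,255,255,255,255,255,255,255],"offset":[[-0.004,0,0],[-0.007,0,0],[-0.008,0,0],[-0.008,0,0],[-0.008,0,0],[-0.008,0,0],[-0.008,0,0],[-0.008,0,0],[-0.008,0,0],[-0.005,0,0],[0,0,0],[0,0,0]],"dr":[[0,0,0],[0,0,0],[0,0,0],[0,0,0],[0,0,0],[0,0,0],[0,0,0],[0,0,0],[0,0,0],[0,0,0],[0,0,0],[0,0,0]]}'
python3 -m inch '{"fingers":[255,255,255,255,255,255,255,255],"offset":[[0,0,-0.004],[0,0,-0.02],[0,0,-0.03],[0,0,-0.03],[0,0,-0.03],[0.01,0,-0.03],[0,0,0],[0,0,0]],"dr":[[0,0,0],[0,0,0],[0,0,0],[0,0,0],[0,0,0],[0,0,0],[0,0,0],[0,0,0]]}'
python3 - <<'E'
from h import *
np.set_printoptions(precision=1,suppress=True)
st=bot.get_state();w=bot.camera("wrist");a=bot.camera("side");print(st["tool_pos"])
cv2.imwrite("pics/both2.png",np.hstack([w,a[200:330,230:430].repeat(2,0).repeat(2,1)[:,:] if 0 else cv2.resize(a[180:340,260:420],(480,480))])[:,:,::-1][:, ::1])
cv2.imwrite("pics/b2.png",cv2.resize(cv2.imread("pics/both2.png"),(800,343)))
cv2.imwrite("pics/w2.png",w[:,:,::-1])
E
```

```text
t: 5.37
tool_pos: [554.3, -18.7, 83.1]
orientation: [[1.0, 0.0, 0.003], [0.0, -1.0, -0.0], [0.003, 0.0, -1.0]]
contact_force: [0.0, 0.3, 10.5]
width: 0.2
t: 6.03
tool_pos: [564.0, -18.5, 227.2]
orientation: [[1.0, 0.001, 0.003], [0.001, -1.0, 0.0], [0.003, -0.0, -1.0]]
contact_force: [-0.7, -0.3, -0.2]
width: -0.2
[564.  -18.5 227.2]
```

View pics/b2.png

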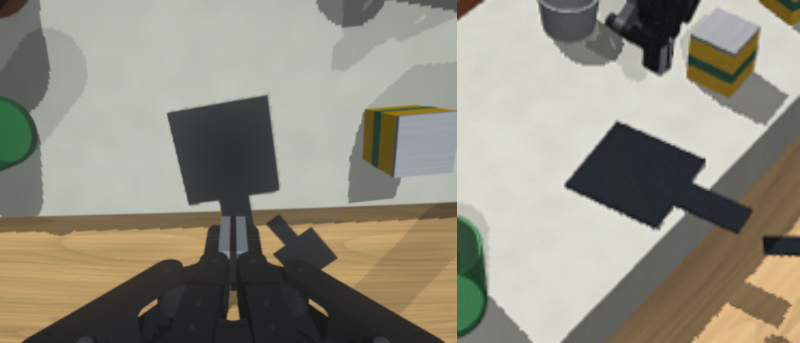

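The tongue now hangs over the edge. The decoy slate is on the table below. Next I fit the slate's pose from both views.

Run:
```python
from h import *
np.set_printoptions(precision=1,suppress=True)
st=bot.get_state();a=bot.camera("side");s=bot.camera("scene")
P,ar=slate(a,"side",(260,180,402,330),z=83);print(ar,*slatefit(P))
w=cv2.imread("pics/w2.png")[:,:,::-1]
# corners in wrist img from view (scale 0.7143)
k=1/0.7143
C=onz("wrist",np.array([(168,113),(268,96),(279,191),(190,204)])*k,83,st);print("wrist",C.mean(0))
v=(C[0]+C[1]-C[2]-C[3]);print("yaw",np.degrees(np.arctan2(v[1],v[0])))
print("edge",onz("wrist",np.array([(30,217),(400,206)])*k,80,st))
```

```text
2038.5 [568.5 -10.6] [109.6 100.6] [-1.  -0.2] -169.96785736790645 [448.3 -31.8] 117.1984033403268
wrist [570.1 -11.1  83. ]
yaw 9.474333872399614
edge [[ 491.7  224.3   80. ]
 [ 506.9 -213.    80. ]]
```

```bash
python3 -m inch '{"fingers":[70,70,70,70,70,70,70,70,70,70],"offset":[[-0.03,0.003,0],[-0.03,0.003,0],[-0.0295,0.0035,0],[0,0,0.03],[0,0,0.03],[0,0,0.03],[0,0,0.02],[0,0,0],[0,0,0],[0,0,0]],"dr":[[0,0,0],[0,0,0],[0,0,0],[0,0,-0.085],[0,0,-0.086],[0,0,0],[0,0,0],[0,0,0],[0,0,0],[0,0,0]]}' 60
python3 - <<'E'
from h import *
st=bot.get_state();w=bot.camera("wrist");a=bot.camera("side");print(st["tool_pos"],st["orientation"][:,0])
cv2.imwrite("pics/b3.png",cv2.resize(np.hstack([w,cv2.resize(a[180:340,300:460],(480,480))])[:,:,::-1],(800,343)))
E
```

```text
t: 7.07
tool_pos: [473.9, -28.0, 116.0]
orientation: [[0.985, 0.171, -0.0], [0.171, -0.985, -0.0], [-0.0, 0.0, -1.0]]
contact_force: [0.2, -0.1, 0.3]
width: 62.0
[473.90573322 -28.020435   116.01082519] [ 9.85295710e-01  1.70857445e-01 -3.12191525e-04]
```

View pics/b3.png

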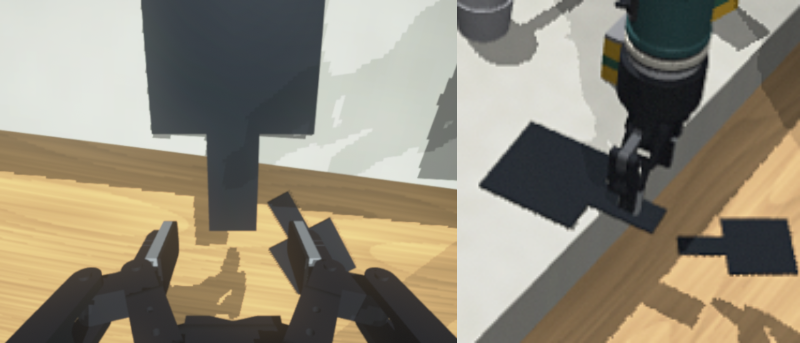

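The tongue sits centred between the open jaws at column 326 of the wrist view and is aligned with them. Descending and pinching.

```bash
python3 -m inch '{"fingers":[70,70,70,70,255,255,255,255,255,255,255,255],"offset":[[0,0,0.02],[0,0,0.02],[0,0,0.014],[0,0,0],[0,0,0],[0,0,0],[0,0,0],[0,0,0],[0,0,0],[0,0,0],[0,0,0],[0,0,0]],"dr":[[0,0,0],[0,0,0],[0,0,0],[0,0,0],[0,0,0],[0,0,0],[0,0,0],[0,0,0],[0,0,0],[0,0,0],[0,0,0],[0,0,0]]}' 70
python3 -m inch '{"fingers":[255,255,255,255,255],"offset":[[0,0,-0.004],[0,0,-0.008],[0,0,-0.015],[0,0,-0.015],[0,0,0]],"dr":[[0,0,0],[0,0,0],[0,0,0],[0,0,0],[0,0,0]]}'
python3 - <<'E'
from h import *
st=bot.get_state();w=bot.camera("wrist");a=bot.camera("side");print(st["tool_pos"],st["contact_force"],st["wrist_torque"])
cv2.imwrite("pics/b4.png",cv2.resize(np.hstack([w,cv2.resize(a[180:340,300:460],(480,480))])[:,:,::-1],(800,343)))
E
```

```text
t: 8.17
tool_pos: [474.8, -28.0, 62.4]
orientation: [[0.985, 0.171, 0.002], [0.171, -0.985, -0.0], [0.002, 0.0, -1.0]]
contact_force: [0.1, 0.3, 5.6]
width: 31.3
t: 8.58
tool_pos: [474.7, -28.0, 105.9]
orientation: [[0.985, 0.171, 0.003], [0.171, -0.985, 0.0], [0.003, 0.0, -1.0]]
contact_force: [0.4, 0.0, -0.8]
width: 31.5
[474.67300437 -28.01391547 105.87533795] [ 0.39703575  0.02412508 -0.81658375] [ 0.01505758  0.02013421 -0.03934986]
```

View pics/b4.png

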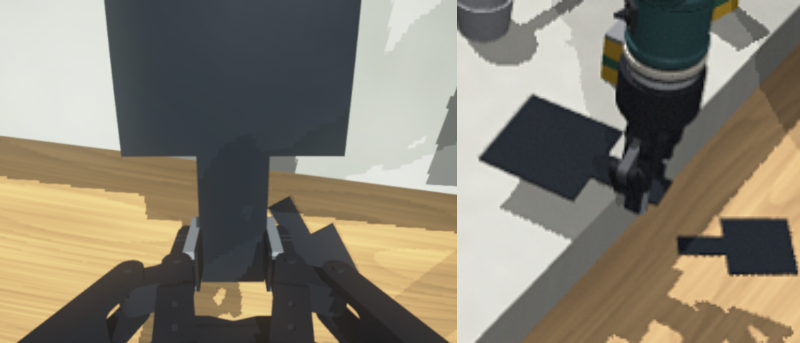

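Run:
```python
from h import *
np.set_printoptions(precision=2,suppress=True)
st=bot.get_state();k=1/0.7143
m,R,c0=pose("wrist",st)
for L,Rr,W in [((121.5,156),(346,156),104),((113,78),(353,78),104),((106,10),(360,10),104),((197,162),(268,162),34)]:
    c,d=rays("wrist",[np.array(L)*k,np.array(Rr)*k],st)
    s=W/np.linalg.norm(d[0]-d[1]); P=c+d*s; print(P.mean(0), st["orientation"].T@(P.mean(0)-st["tool_pos"]))
print("tip",onz("wrist",[np.array((235,280))*k],124,st))
# jar & side: jar rim ellipse colour mask
a=bot.camera("side");s=bot.camera("scene")
for n,im in(("side",a),("scene",s)):
    hsv=cv2.cvtColor(im,cv2.COLOR_RGB2HSV)
    mk=cv2.inRange(hsv,(45,80,30),(85,255,255))
    nb,l,stt,ce=cv2.connectedComponentsWithStats(mk)
    for i in range(1,nb):
        if stt[i,4]>300: print(n,stt[i],ce[i])
```

```text
[522.19 -19.48 124.11] [ 49.13  -0.05 -19.86]
[556.04 -13.24 122.16] [ 83.55  -0.41 -17.88]
[582.46  -8.66 121.74] [110.36  -0.41 -17.45]
[517.99 -19.61 119.87] [ 44.97  -0.65 -15.62]
tip [[453.71 -32.12 124.  ]]
side [557  53  26  56 690] [570.38  85.68]
side [183 207  36  46 476] [200.87 232.01]
side [ 231  280   43   58 2021] [252.58 307.96]
side [    0   329   122   151 11640] [ 45.4  416.17]
scene [375   0  15  41 462] [382.5   18.64]
scene [430   0  18  47 335] [438.49  20.41]
scene [428  18  31  51 438] [441.62  45.22]
scene [ 504  134  131  112 6565] [574.74 183.53]
scene [ 379  190   38   54 1561] [396.11 215.75]
```

Run:
```python
from h import *
np.set_printoptions(precision=1,suppress=True)
for n,cx,(l,r,t,b) in (("side",252.6,(231,273.5,280,337.5)),("scene",397,(379,416.5,190,243.5))):
    c,_=rays(n,[(0,0)])
    far=onz(n,[(cx,t)],170)[0];near=onz(n,[(cx,b)],80)[0]
    h=far[:2]-c[:2];h/=np.linalg.norm(h)
    print(n,"from rim",far[:2]-38*h,"from base",near[:2]+38*h)
```

```text
side from rim [590.9 224.8] from base [608.  230.4]
scene from rim [597.1 222.9] from base [601.8 240.3]
```

```bash
python3 -m inch '{"fingers":[255,255,255,255,255,255,255,255,255,255,255,255],"offset":[[0,0,-0.015],[0,0,-0.025],[0,0,-0.03],[0,0,-0.03],[0.004,-0.01,-0.024],[0.008,-0.02,-0.01],[0.008,-0.02,0],[0.008,-0.02,0],[0.008,-0.02,0],[0.008,-0.02,0],[0.0035,-0.0096,0],[0,0,0]],"dr":[[0,0,0],[0,0,0],[0,0,0],[0,0,0],[0,0,0],[0,0,0],[0,0,0],[0,0,0],[0,0,0],[0,0,0],[0,0,0],[0,0,0]]}'
python3 -m inch '{"fingers":[255,255],"offset":[[0,0,0],[0,0,0]],"dr":[[0,0,0],[0,0,0]]}'
python3 - <<'E'
from h import *
st=bot.get_state();w=bot.camera("wrist");print(st["tool_pos"],st["joint_pos"]);np.save("w5.npy",w)
cv2.imwrite("pics/w5.png",w[:,:,::-1])
E
```

```text
t: 9.78
tool_pos: [500.1, 100.8, 236.9]
orientation: [[0.984, 0.176, -0.001], [0.176, -0.984, 0.001], [-0.001, -0.001, -1.0]]
contact_force: [-0.2, -0.0, -1.2]
width: 31.7
t: 9.95
tool_pos: [499.5, 96.2, 237.2]
orientation: [[0.986, 0.169, -0.002], [0.169, -0.986, -0.001], [-0.002, 0.001, -1.0]]
contact_force: [0.1, -1.0, -0.9]
width: 31.7
[499.4893868   96.19498966 237.19344604] [-17.93453798  17.99345428   2.38091907 119.45568604  -1.00738248
  42.68900983 -95.18611528]
```

View pics/w5.png

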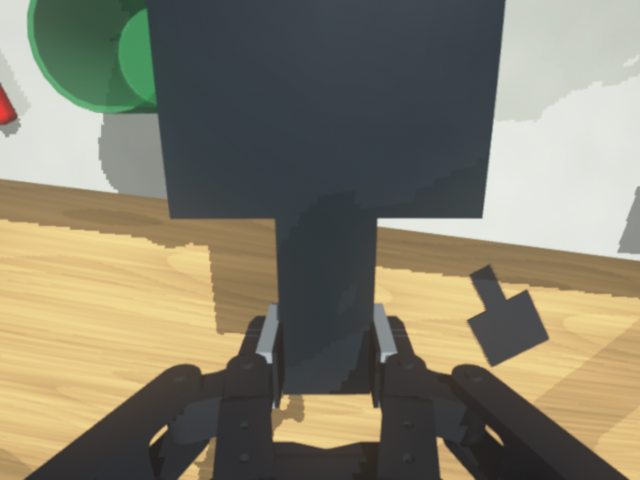

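The jar rim arc is visible at upper left, from (28,22) to (105,113). I fit a 38 mm circle to it at rim height.

Run:
```python
from h import *
from scipy.optimize import least_squares
np.set_printoptions(precision=1,suppress=True)
st=bot.get_state();w=np.load("w5.npy")
m=cv2.inRange(cv2.cvtColor(w,cv2.COLOR_RGB2HSV),(45,80,30),(85,255,255)); m[:,150:]=0
px=[(np.nonzero(m[y])[0][0],y) for y in range(4,95,6)]+[(x,np.nonzero(m[:,x])[0][-1]) for x in range(60,110,6)]
print(px[::4])
for z in(168,170):
    P=onz("wrist",px,z,st)[:,:2]
    r=least_squares(lambda c:np.hypot(*(P-c).T)-38,[600,228]);print(z,r.x,np.abs(r.fun).max())
    r=least_squares(lambda c:np.hypot(*(P-c[:2]).T)-c[2],[600,228,38]);print(r.x)
```

```text
[(np.int64(30), 4), (np.int64(28), 28), (np.int64(33), 52), (np.int64(45), 76), (60, np.int64(93)), (84, np.int64(106)), (108, np.int64(112))]
168 [600.4 229. ] 0.5396787742449902
[600.  229.5  37.5]
170 [600.5 227.6] 0.55698058525536
[599.8 228.3  37.1]
```

```bash
python3 -m inch '{"fingers":[255,255,255,255,255,255,255,255,255,255,255,255],"offset":[[0.002,-0.012,0],[0.004,-0.02,0],[0.004,-0.02,0],[0.004,-0.02,0],[0.004,-0.02,0],[0.0036,-0.0211,0],[0,0,0],[0,0,0.015],[0,0,0.02],[0,0,0.02],[0,0,0.015],[0,0,0]],"dr":[[0,0,0],[0,0,0],[0,0,0],[0,0,0],[0,0,0],[0,0,0],[0,0,0],[0,0,0],[0,0,0],[0,0,0],[0,0,0],[0,0,0]]}'
python3 -m inch '{"fingers":[255,255],"offset":[[0,0,0],[0,0,0]],"dr":[[0,0,0],[0,0,0]]}'
python3 - <<'E'
from h import *
a=bot.camera("side");s=bot.camera("scene")
cv2.imwrite("pics/b6.png",np.hstack([cv2.resize(a[230:350,180:300],(400,400)),cv2.resize(s[150:270,320:440],(400,400))])[:,:,::-1])
E
```

```text
t: 11.0
tool_pos: [499.9, 211.5, 165.1]
orientation: [[0.985, 0.17, -0.006], [0.17, -0.985, -0.003], [-0.006, 0.002, -1.0]]
contact_force: [-0.5, -0.0, -0.5]
width: 31.5
t: 11.17
tool_pos: [502.8, 213.1, 168.6]
orientation: [[0.985, 0.17, 0.001], [0.17, -0.985, 0.0], [0.001, -0.0, -1.0]]
contact_force: [0.5, -0.1, -0.4]
width: 31.8
```

View pics/b6.png

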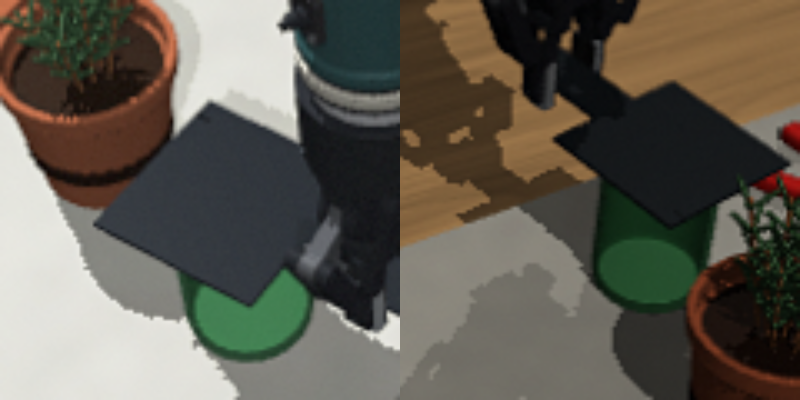

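The slate is over the jar and clear of the pot. Lowering it by force feedback.

```bash
python3 -m inch '{"fingers":[255,255,255,255,255],"offset":[[-0.001,0.001,0.003],[0,0,0.003],[0,0,0.003],[0,0,0],[0,0,0]],"dr":[[0,0,0],[0,0,0],[0,0,0],[0,0,0],[0,0,0]]}'
for i in 1; do :; done
python3 -m inch '{"fingers":[255,255,255,255],"offset":[[0,0,0.001],[0,0,0.001],[0,0,0],[0,0,0]],"dr":[[0,0,0],[0,0,0],[0,0,0],[0,0,0]]}'
python3 -m inch '{"fingers":[255,255,255],"offset":[[0,0,0.001],[0,0,0],[0,0,0]],"dr":[[0,0,0],[0,0,0],[0,0,0]]}'
python3 -m inch '{"fingers":[255,255,255],"offset":[[0,0,0.001],[0,0,0],[0,0,0]],"dr":[[0,0,0],[0,0,0],[0,0,0]]}'
```

```text
t: 11.68
tool_pos: [501.2, 211.9, 158.5]
orientation: [[0.985, 0.171, -0.001], [0.171, -0.985, -0.0], [-0.001, 0.0, -1.0]]
contact_force: [0.2, 0.5, -1.6]
width: 31.7
t: 12.02
tool_pos: [501.3, 212.0, 156.7]
orientation: [[0.985, 0.171, -0.0], [0.171, -0.985, -0.0], [-0.0, 0.0, -1.0]]
contact_force: [0.7, -0.5, -0.6]
width: 31.2
t: 12.27
tool_pos: [501.4, 212.0, 155.8]
orientation: [[0.985, 0.171, -0.0], [0.171, -0.985, -0.0], [-0.0, 0.0, -1.0]]
contact_force: [-1.0, -0.2, -0.4]
width: 31.3
t: 12.52
tool_pos: [501.4, 212.0, 154.8]
orientation: [[0.985, 0.171, 0.0], [0.171, -0.985, 0.0], [0.0, -0.0, -1.0]]
contact_force: [-0.3, -0.3, 0.1]
width: 31.4
```

```bash
python3 -m inch '{"fingers":[255,255,255],"offset":[[0,0,0.0007],[0,0,0],[0,0,0]],"dr":[[0,0,0],[0,0,0],[0,0,0]]}'
python3 -m inch '{"fingers":[255,255,255],"offset":[[0,0,0.0007],[0,0,0],[0,0,0]],"dr":[[0,0,0],[0,0,0],[0,0,0]]}'
python3 - <<'E'
from plant import bot
import numpy as np
f=[]
for i in range(3):
    bot.camera("side"); s=bot.get_state(); f.append(np.r_[s["contact_force"],s["wrist_torque"]])
print(np.mean(f,0).round(2))
E
```

```text
t: 12.77
tool_pos: [501.4, 212.1, 154.1]
orientation: [[0.985, 0.171, 0.0], [0.171, -0.985, 0.0], [0.0, -0.0, -1.0]]
contact_force: [0.2, 0.1, -0.1]
width: 32.0
t: 13.02
tool_pos: [501.5, 212.1, 153.5]
orientation: [[0.985, 0.171, 0.0], [0.171, -0.985, 0.0], [0.0, -0.0, -1.0]]
contact_force: [-0.5, 0.9, 0.6]
width: 31.4
[-0.35  0.25  0.34 -0.   -0.02  0.01]
```

```bash
python3 -m inch '{"fingers":[255,255,255],"offset":[[0,0,0.0007],[0,0,0],[0,0,0]],"dr":[[0,0,0],[0,0,0],[0,0,0]]}'
python3 -m inch '{"fingers":[60,60,60,60,60,60,60,60],"offset":[[0,0,0],[0,0,0],[0,0,0],[0,0,0],[0,0,0],[0,0,0],[0,0,0],[0,0,0]],"dr":[[0,0,0],[0,0,0],[0,0,0],[0,0,0],[0,0,0],[0,0,0],[0,0,0],[0,0,0]]}'
python3 -m inch '{"fingers":[60,60,60,60,60,60,60],"offset":[[0,0,-0.01],[0,0,-0.025],[0,0,-0.03],[0,0,-0.03],[0,0,0],[0,0,0],[0,0,0]],"dr":[[0,0,0],[0,0,0],[0,0,0],[0,0,0],[0,0,0],[0,0,0],[0,0,0]]}'
python3 - <<'E'
from h import *
np.set_printoptions(precision=1,suppress=True)
st=bot.get_state();w=bot.camera("wrist");print(st["tool_pos"])
np.save("w7.npy",w);cv2.imwrite("pics/w7.png",w[:,:,::-1])
E
```

```text
t: 13.42
tool_pos: [501.4, 212.0, 152.8]
orientation: [[0.985, 0.171, 0.0], [0.171, -0.985, 0.0], [0.0, -0.0, -1.0]]
contact_force: [0.3, -0.2, 1.2]
width: 31.2
t: 14.08
tool_pos: [501.3, 212.0, 152.7]
orientation: [[0.985, 0.171, -0.0], [0.171, -0.985, -0.0], [-0.0, 0.0, -1.0]]
contact_force: [0.2, -0.0, -1.2]
width: 65.4
t: 14.67
tool_pos: [501.0, 211.8, 247.9]
orientation: [[0.985, 0.171, 0.0], [0.171, -0.985, 0.0], [0.0, -0.0, -1.0]]
contact_force: [-0.1, -0.4, 0.3]
width: 65.4
[501.  211.8 247.9]
```

View pics/w7.png

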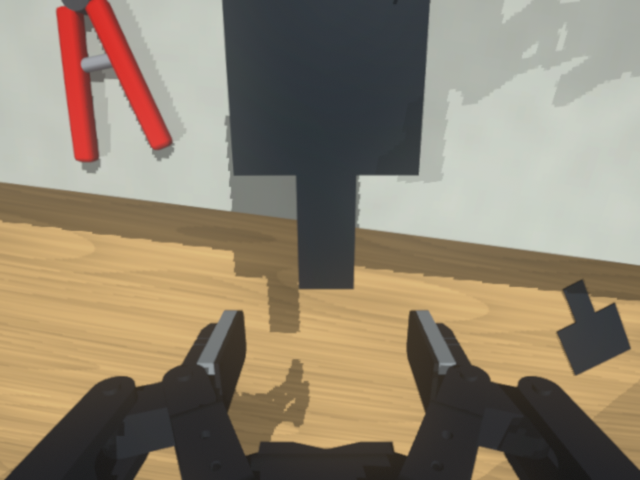

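The slate lies level and centred, with its front corners at (235,175) and (419,174) and the tongue tip at (326,289). Next I check its offset and go to the tins.

```bash
python3 - <<'E'
from h import *
np.set_printoptions(precision=1,suppress=True)
st=bot.get_state()
C=onz("wrist",[(234.5,175),(419.5,174),(326.5,289)],173,st)
f=C[:2].mean(0);u=f-C[2];u/=np.linalg.norm(u)
print(f,f+52*u,C[2]+122*u,np.linalg.norm(C[0]-C[1]),np.linalg.norm(f-C[2]))
E
python3 -m inch '{"fingers":[0,0,0,0,0,0,0,0,0,0,0,0],"offset":[[0,0,0],[0,0,0],[0.004,0.02,0],[0.007,0.03,0],[0.007,0.032,0],[0.007,0.032,0],[0.007,0.032,0],[0.007,0.032,0],[0.007,0.032,0],[0.007,0.032,0],[0.007,0.032,0],[0.007,0.032,0]],"dr":[[0,0,0.085],[0,0,0.086],[0,0,0],[0,0,0],[0,0,0],[0,0,0],[0,0,0],[0,0,0],[0,0,0],[0,0,0],[0,0,0],[0,0,0]]}'
python3 -m inch '{"fingers":[0,0,0,0,0,0,0,0],"offset":[[0.007,0.032,0],[0.007,0.032,0],[0.007,0.032,0],[0.007,0.032,0],[0.003,0.01,0],[0,0,0],[0,0,0],[0,0,0]],"dr":[[0,0,0],[0,0,0],[0,0,0],[0,0,0],[0,0,0],[0,0,0],[0,0,0],[0,0,0]]}'
python3 - <<'E'
from h import *
np.set_printoptions(precision=1,suppress=True)
st=bot.get_state();w=bot.camera("wrist");print(st["tool_pos"])
np.save("w8.npy",w);cv2.imwrite("pics/w8.png",w[:,:,::-1])
E
```

```text
[549.3 219.9 173. ] [600.6 228.6 173. ] [600.3 228.6 173. ] 103.54561798519507 70.32210753260503
t: 15.72
tool_pos: [567.6, -95.4, 246.1]
orientation: [[1.0, 0.001, -0.003], [0.001, -1.0, 0.0], [-0.003, -0.0, -1.0]]
contact_force: [0.6, 0.1, -0.1]
width: 85.9
t: 16.38
tool_pos: [599.2, -229.2, 246.6]
orientation: [[1.0, 0.003, -0.002], [0.003, -1.0, 0.002], [-0.002, -0.002, -1.0]]
contact_force: [-0.1, -0.4, 0.4]
width: 85.3
[ 599.2 -229.2  246.6]
```

View pics/w8.png

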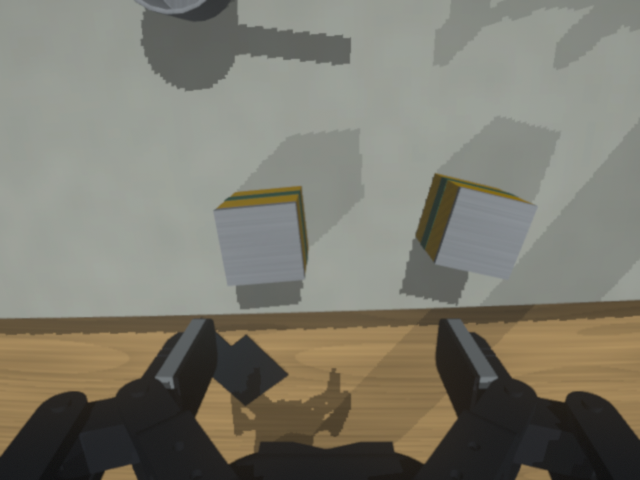

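Lid corners: the left tin has (215,211), (301,203), (305,280) and (227,286); the right tin has (456,187), (536,206), (506,278) and (436,262).

Run:
```python
from h import *
np.set_printoptions(precision=1,suppress=True)
st=bot.get_state()
for q in ([(215,211),(301,203),(305,280),(227,286)],[(456,187),(536,206),(506,278),(436,262)]):
    C=onz("wrist",q,144,st)[:,:2]
    x=C[0]+C[1]-C[2]-C[3]; y=C[0]+C[3]-C[1]-C[2]
    print(C.mean(0),np.linalg.norm(x)/2,np.linalg.norm(y)/2,"yaw",np.degrees(np.arctan2(x[1],x[0])),np.degrees(np.arctan2(-y[0],y[1])))
```

```text
[ 596.2 -185.3] 54.065473393473376 55.71852190143893 yaw 2.9414838832879395 5.35491762954075
[ 605.3 -333.9] 52.539691402769755 53.96051476424255 yaw -11.170365125440798 -12.742573988196995
```

```bash
python3 -m inch '{"fingers":[0,0,0,0,0,0,0,0,0,0,0,0],"offset":[[-0.003,-0.022,0],[0,-0.022,0],[0,0,0],[0,0,0.03],[0,0,0.03],[0,0,0.03],[0,0,0.03],[0,0,0.02],[0,0,0.011],[0,0,0],[0,0,0],[0,0,0]],"dr":[[0,0,0],[0,0,0],[0,0,-0.073],[0,0,0],[0,0,0],[0,0,0],[0,0,0],[0,0,0],[0,0,0],[0,0,0],[0,0,0],[0,0,0]]}' 60
python3 -m inch '{"fingers":[255,255,255,255,255,255],"offset":[[0,0,0],[0,0,0],[0,0,0],[0,0,0],[0,0,0],[0,0,0]],"dr":[[0,0,0],[0,0,0],[0,0,0],[0,0,0],[0,0,0],[0,0,0]]}' 60
python3 -m inch '{"fingers":[255,255,255,255,255,255,255,255],"offset":[[0,0,-0.003],[0,0,-0.006],[0,0,-0.01],[0,0,-0.01],[0,0,-0.01],[0,0,0],[0,0,0],[0,0,0]],"dr":[[0,0,0],[0,0,0],[0,0,0],[0,0,0],[0,0,0],[0,0,0],[0,0,0],[0,0,0]]}'
python3 - <<'E'
from plant import bot
import numpy as np
f=[]
for i in range(4):
    bot.camera("side"); s=bot.get_state(); f.append(np.r_[s["contact_force"],s["wrist_torque"]])
print(np.mean(f,0).round(2))
E
```

```text
t: 17.43
tool_pos: [597.9, -187.6, 98.2]
orientation: [[0.997, 0.075, 0.003], [0.075, -0.997, -0.0], [0.003, 0.001, -1.0]]
contact_force: [-0.5, -0.5, 0.3]
width: 85.6
t: 17.93
tool_pos: [597.8, -188.1, 98.2]
orientation: [[0.997, 0.074, 0.002], [0.074, -0.997, -0.0], [0.002, 0.0, -1.0]]
contact_force: [-0.9, -0.1, 6.6]
width: 53.4
t: 18.6
tool_pos: [596.6, -187.8, 135.8]
orientation: [[0.997, 0.074, 0.0], [0.074, -0.997, 0.0], [0.0, -0.0, -1.0]]
contact_force: [-0.3, 0.7, -1.7]
width: 53.4
[ 0.3  -0.15 -1.05 -0.01  0.   -0.  ]
```

Tin A weighs about 1 N, so it is the light one. I put it back and take tin B.

```bash
python3 -m inch '{"fingers":[255,255,255,255,255,255,255,255,255],"offset":[[0,0,0.01],[0,0,0.01],[0,0,0.01],[0,0,0.004],[0,0,0.002],[0,0,0.0015],[0,0,0.001],[0,0,0],[0,0,0]],"dr":[[0,0,0],[0,0,0],[0,0,0],[0,0,0],[0,0,0],[0,0,0],[0,0,0],[0,0,0],[0,0,0]]}'
python3 -m inch '{"fingers":[0,0,0,0,0,0,0,0,0,0,0,0],"offset":[[0,0,0],[0,0,0],[0,0,0],[0,0,0],[0,0,0],[0,0,-0.015],[0,0,-0.03],[0,0,-0.03],[0,0,-0.03],[0,0,-0.03],[0,0,0],[0,0,0]],"dr":[[0,0,0],[0,0,0],[0,0,0],[0,0,0],[0,0,0],[0,0,0],[0,0,0],[0,0,0],[0,0,0],[0,0,0],[0,0,0.12],[0,0,0.12]]}'
python3 -m inch '{"fingers":[0,0],"offset":[[0,0,0],[0,0,0]],"dr":[[0,0,0.042],[0,0,0]]}'
```

```text
t: 19.55
tool_pos: [595.6, -187.6, 98.3]
orientation: [[0.997, 0.074, -0.002], [0.074, -0.997, 0.001], [-0.002, -0.001, -1.0]]
contact_force: [-4.8, 2.3, 8.0]
width: 53.1
t: 20.55
tool_pos: [598.3, -188.6, 234.9]
orientation: [[0.985, -0.171, 0.005], [-0.171, -0.985, -0.001], [0.006, -0.0, -1.0]]
contact_force: [-0.5, -0.8, -0.6]
width: 85.5
t: 20.72
tool_pos: [596.7, -187.8, 232.3]
orientation: [[0.978, -0.207, 0.0], [-0.207, -0.978, -0.0], [0.0, 0.0, -1.0]]
contact_force: [-0.9, 0.1, 0.2]
width: 85.5
```

```bash
python3 -m inch '{"fingers":[0,0,0,0,0,0,0,0,0,0,0,0],"offset":[[0.0078,0.028,0],[0.0078,0.028,0],[0.0078,0.028,0],[0.0078,0.028,0],[0.0076,0.029,0],[0,0,0.02],[0,0,0.03],[0,0,0.03],[0,0,0.03],[0,0,0.02],[0,0,0.005],[0,0,0]],"dr":[[0,0,0],[0,0,0],[0,0,0],[0,0,0],[0,0,0],[0,0,0],[0,0,0],[0,0,0],[0,0,0],[0,0,0],[0,0,0],[0,0,0]]}'
python3 -m inch '{"fingers":[255,255,255,255,255,255,255],"offset":[[0,0,0],[0,0,0],[0,0,0],[0,0,0],[0,0,0],[0,0,0],[0,0,0]],"dr":[[0,0,0],[0,0,0],[0,0,0],[0,0,0],[0,0,0],[0,0,0],[0,0,0]]}' 80
python3 -m inch '{"fingers":[255,255,255,255,255,255,255,255],"offset":[[0,0,-0.003],[0,0,-0.006],[0,0,-0.01],[0,0,-0.01],[0,0,-0.01],[0,0,0],[0,0,0],[0,0,0]],"dr":[[0,0,0],[0,0,0],[0,0,0],[0,0,0],[0,0,0],[0,0,0],[0,0,0],[0,0,0]]}'
python3 - <<'E'
from plant import bot
import numpy as np
f=[]
for i in range(4):
    bot.camera("side"); s=bot.get_state(); f.append(np.r_[s["contact_force"],s["wrist_torque"]])
print(np.mean(f,0).round(2))
E
```

```text
t: 21.72
tool_pos: [604.2, -333.1, 95.0]
orientation: [[0.979, -0.206, -0.004], [-0.206, -0.979, 0.002], [-0.004, -0.001, -1.0]]
contact_force: [-0.5, 0.2, -0.3]
width: 85.3
t: 22.3
tool_pos: [607.0, -335.1, 99.6]
orientation: [[0.978, -0.207, 0.004], [-0.207, -0.978, -0.002], [0.004, 0.001, -1.0]]
contact_force: [1.3, 0.1, 6.6]
width: 53.3
t: 22.97
tool_pos: [605.3, -333.7, 136.2]
orientation: [[0.978, -0.207, -0.0], [-0.207, -0.978, 0.0], [-0.0, -0.0, -1.0]]
contact_force: [-0.1, 0.1, -4.8]
width: 53.2
[-0.12  0.22 -4.37  0.01 -0.01  0.02]
```

Tin B weighs about 4.5 N, so it is the heavy one. Lifting, squaring up and carrying it to the jar.

```bash
python3 -m inch '{"fingers":[255,255,255,255,255,255,255,255,255,255,255,255],"offset":[[0,0,-0.01],[0,0,-0.02],[0,0,-0.025],[0,0,-0.025],[0,0,-0.02],[0,0,-0.01],[0,-0.01,0],[0,-0.018,0],[0,-0.024,0],[0,-0.03,0],[0,-0.03,0],[0,-0.03,0]],"dr":[[0,0,-0.05],[0,0,-0.055],[0,0,-0.055],[0,0,-0.049],[0,0,0],[0,0,0],[0,0,0],[0,0,0],[0,0,0],[0,0,0],[0,0,0],[0,0,0]]}'
python3 -m inch '{"fingers":[255,255,255,255,255,255,255,255,255,255,255,255],"offset":[[0,-0.03,0],[0,-0.03,0],[0,-0.03,0],[0,-0.03,0],[0,-0.03,0],[0,-0.03,0],[0,-0.03,0],[0,-0.03,0],[0,-0.03,0],[0,-0.03,0],[0,-0.03,0],[0,-0.03,0]],"dr":[[0,0,0],[0,0,0],[0,0,0],[0,0,0],[0,0,0],[0,0,0],[0,0,0],[0,0,0],[0,0,0],[0,0,0],[0,0,0],[0,0,0]]}'
python3 -m inch '{"fingers":[255,255,255,255,255,255],"offset":[[-0.005,-0.025,0],[0,-0.018,0],[0,-0.01,0],[0,-0.005,0],[0,0,0],[0,0,0]],"dr":[[0,0,0],[0,0,0],[0,0,0],[0,0,0],[0,0,0],[0,0,0]]}'
python3 - <<'E'
from h import *
st=bot.get_state();w=bot.camera("wrist");a=bot.camera("side");print(st["tool_pos"])
cv2.imwrite("pics/b9.png",cv2.resize(np.hstack([w,cv2.resize(a[200:360,170:330],(480,480))])[:,:,::-1],(800,343)))
E
```

```text
t: 24.17
tool_pos: [603.4, -187.4, 243.5]
orientation: [[1.0, 0.002, -0.005], [0.002, -1.0, 0.003], [-0.005, -0.003, -1.0]]
contact_force: [0.2, 0.5, -4.1]
width: 53.1
t: 25.17
tool_pos: [601.6, 171.3, 243.6]
orientation: [[1.0, 0.003, -0.006], [0.003, -1.0, -0.001], [-0.006, 0.001, -1.0]]
contact_force: [0.8, 0.2, -4.8]
width: 52.8
t: 25.67
tool_pos: [599.5, 224.6, 245.4]
orientation: [[1.0, -0.0, -0.001], [-0.0, -1.0, -0.002], [-0.001, 0.002, -1.0]]
contact_force: [0.5, -0.8, -4.8]
width: 53.1
[599.50460098 224.63220786 245.38376567]
```

View pics/b9.png

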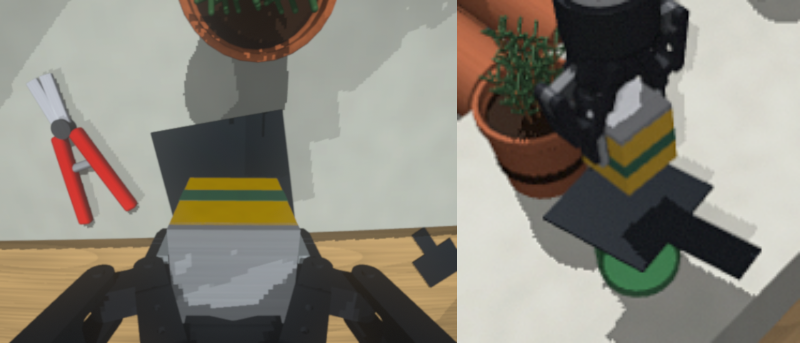

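The tin is level in the grip above the slate, and the pot and pruner look clear. Lowering.

```bash
python3 -m inch '{"fingers":[255,255,255,255,255,255,255,255],"offset":[[0.001,-0.003,0.006],[0,0,0.012],[0,0,0.012],[0,0,0.01],[0,0,0.005],[0,0,0.002],[0,0,0],[0,0,0]],"dr":[[0,0,0],[0,0,0],[0,0,0],[0,0,0],[0,0,0],[0,0,0],[0,0,0],[0,0,0]]}'
python3 -m inch '{"fingers":[255,255,255,255],"offset":[[0,0,0.001],[0,0,0.001],[0,0,0],[0,0,0]],"dr":[[0,0,0],[0,0,0],[0,0,0],[0,0,0]]}'
python3 -m inch '{"fingers":[255,255,255,255],"offset":[[0,0,0.001],[0,0,0],[0,0,0],[0,0,0]],"dr":[[0,0,0],[0,0,0],[0,0,0],[0,0,0]]}'
```

```text
t: 26.43
tool_pos: [601.3, 229.2, 199.2]
orientation: [[1.0, 0.001, 0.0], [0.001, -1.0, 0.0], [0.0, -0.0, -1.0]]
contact_force: [0.1, -1.2, -4.7]
width: 53.0
t: 26.77
tool_pos: [601.1, 229.2, 197.5]
orientation: [[1.0, 0.001, 0.0], [0.001, -1.0, 0.0], [0.0, -0.0, -1.0]]
contact_force: [0.2, -0.1, -5.0]
width: 53.2
t: 27.1
tool_pos: [601.0, 229.1, 196.2]
orientation: [[1.0, 0.001, 0.0], [0.001, -1.0, 0.0], [0.0, -0.0, -1.0]]
contact_force: [0.2, 0.6, -5.5]
width: 52.8
```

```bash
python3 -m inch '{"fingers":[255,255,255,255],"offset":[[0,0,0.001],[0,0,0.001],[0,0,0],[0,0,0]],"dr":[[0,0,0],[0,0,0],[0,0,0],[0,0,0]]}'
python3 -m inch '{"fingers":[255,255,255,255],"offset":[[0,0,0.001],[0,0,0],[0,0,0],[0,0,0]],"dr":[[0,0,0],[0,0,0],[0,0,0],[0,0,0]]}'
python3 -m inch '{"fingers":[255,255,255,255],"offset":[[0,0,0.001],[0,0,0],[0,0,0],[0,0,0]],"dr":[[0,0,0],[0,0,0],[0,0,0],[0,0,0]]}'
```

```text
t: 27.43
tool_pos: [600.9, 229.0, 194.0]
orientation: [[1.0, 0.001, -0.0], [0.001, -1.0, -0.0], [-0.0, 0.0, -1.0]]
contact_force: [0.3, -0.8, -3.9]
width: 52.9
t: 27.77
tool_pos: [601.0, 229.1, 193.2]
orientation: [[1.0, 0.001, -0.0], [0.001, -1.0, 0.0], [-0.0, -0.0, -1.0]]
contact_force: [-0.4, 0.0, -3.7]
width: 53.3
t: 28.1
tool_pos: [601.3, 229.2, 192.6]
orientation: [[1.0, 0.001, 0.001], [0.001, -1.0, 0.0], [0.001, -0.0, -1.0]]
contact_force: [-1.1, 0.3, -1.0]
width: 53.2
```

```bash
python3 -m inch '{"fingers":[255,255,255,255],"offset":[[0,0,0.0006],[0,0,0],[0,0,0],[0,0,0]],"dr":[[0,0,0],[0,0,0],[0,0,0],[0,0,0]]}'
python3 -m inch '{"fingers":[0,0,0,0,0,0,0,0],"offset":[[0,0,0],[0,0,0],[0,0,0],[0,0,0],[0,0,0],[0,0,0],[0,0,0],[0,0,0]],"dr":[[0,0,0],[0,0,0],[0,0,0],[0,0,0],[0,0,0],[0,0,0],[0,0,0],[0,0,0]]}'
python3 -m inch '{"fingers":[0,0,0,0,0,0,0,0],"offset":[[0,0,-0.008],[0,0,-0.02],[0,0,-0.03],[0,0,-0.03],[0,0,-0.03],[0,0,-0.02],[0,0,0],[0,0,0]],"dr":[[0,0,0],[0,0,0],[0,0,0],[0,0,0],[0,0,0],[0,0,0],[0,0,0],[0,0,0]]}'
python3 - <<'E'
from h import *
w=bot.camera("wrist");a=bot.camera("side");s=bot.camera("scene")
A=np.hstack([cv2.resize(a[130:370,140:460],(400,300)),cv2.resize(s[160:400,100:420],(400,300))])
B=np.hstack([cv2.resize(w,(400,300)),cv2.resize(a[230:350,180:340],(400,300))])
cv2.imwrite("pics/b10.png",np.vstack([A,B])[:,:,::-1])
E
```

```text
t: 28.43
tool_pos: [601.4, 229.2, 192.6]
orientation: [[1.0, 0.001, 0.001], [0.001, -1.0, 0.0], [0.001, -0.0, -1.0]]
contact_force: [-2.3, -1.1, 5.2]
width: 53.1
t: 29.1
tool_pos: [601.1, 229.1, 191.6]
orientation: [[1.0, 0.001, 0.0], [0.001, -1.0, 0.0], [0.0, -0.0, -1.0]]
contact_force: [0.2, -0.2, -0.2]
width: 85.8
t: 29.77
tool_pos: [601.8, 229.3, 331.8]
orientation: [[1.0, 0.001, 0.004], [0.001, -1.0, 0.002], [0.004, -0.002, -1.0]]
contact_force: [0.5, 1.0, -0.7]
width: 85.2
```

View pics/b10.png

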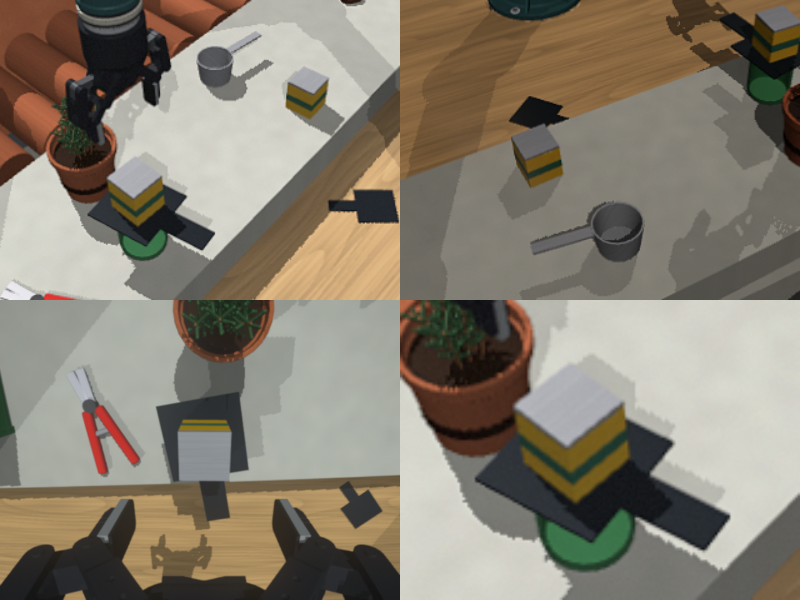

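The tin is upright in the middle of the slate over the jar, the light tin stands on the sill, and the bystanders show no visible change. Handing in.

```bash
python3 -m inch '{"fingers":[0,0,0,0],"offset":[[0,0,0],[0,0,0],[0,0,0],[0,0,0]],"dr":[[0,0,0],[0,0,0],[0,0,0],[0,0,0]]}'; python3 -c "
from plant import bot
print(bot.finish_job())"
```

```text
t: 30.25
tool_pos: [600.8, 229.0, 329.0]
orientation: [[1.0, 0.001, -0.001], [0.001, -1.0, -0.0], [-0.001, 0.0, -1.0]]
contact_force: [0.2, 1.4, 0.9]
width: 85.2
the job is handed in; nothing more can be done
None
```

I handed the job in at about 30 s of robot time. It reports no verdict, so the result rests on my own checks.

- **Slate:** I dragged it until the tongue overhung the edge by about 50 mm, pinched the tongue by its sides, and laid it on the jar. After release its centre measured (600.5, 228.6), against (600.3, 228.2) for the mouth.
- **Tins:** The first one lifted read about 1 N, so I set it back on the sill as the light one. The other read about 4.5 N, so I set it on the slate by force feedback, with the tool at (601, 229).
- **Final pictures:** They show the heavy tin upright in the middle of the slate, the light tin upright on the sill, the gripper clear above, and the pot, cup and pruner apparently undisturbed.

**Not checked or in disagreement:**
- I did not measure bystander positions or the final tilts; I judged them by eye.
- I did not re-measure the slate after the tin went on.
- My first rough jar fixes from the scene and side views differed by up to about 18 mm. I settled the position with the close wrist view, which agreed with their average.
- My first hand-picked sill edge line from the scene view was about 25 mm off the side and wrist readings, so I discarded it.

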